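Set up the recipe camera

ROBOT

A 6-joint arm with a two-finger parallel gripper is mounted at the origin on the work surface. World frame = base frame: x ahead of the robot, y to its left, z up, the work surface at z = 0. Lengths are in m, angles in rad, forces in N, time in s.
With the tool pointing down it reaches from about 0.425 to 0.95 m from the base axis. Payload 14.7 kg.
Tool frame: the origin (TCP) lies between the finger pads, 19 mm behind the fingertips; this is the grasp point; x points along the fingers, y is the direction in which the jaws open and shut, and the axes are right-handed (so a half turn about x gives the same grasp; the last joint's range is limited). The gripper opens to 85 mm and grips with 20 to 120 N. Pads are 22 mm wide; open, the fingers measure 114 mm over their backs; the gripper's body (76 mm by 85 mm) begins 54 mm behind the grasp point. The pads swing forward as they close: fully open they stand 13 mm farther back than shut.
Start: joints at [1.274, 0.48, 1.596, -0, 1.065, -0.047], TCP at [0.161, 0.63, 0.25] pointing down, gripper open.
Joint ranges: [-2.75, 2.75], [-0.82, 2.05], [0.23, 2.67], [-1.56, 4.7], [0.09, 2.69], [-2.92, 2.92]. Speed limits (rad/s): [1.89, 1.89, 2.39, 3.01, 3.01, 3.01].

INTERFACE

Orientations are given as a unit quaternion [w, x, y, z].
In Python, from cell import readout, vision, manip, spotter gives the robot as it stands.
- The arm moves only by the tool move_arm, never from a script. Its argument "moves" is a list that holds one entry, the list of rows, each a list of 7 numbers: the shift along the tool's x, y, z in mm, then the turn, a rotation vector about the tool's x, y, z in degrees, then the closure, from -1 (fully open) to 1 (shut), so that 0 is half open. In form: [[[dx, dy, dz, rx, ry, rz, gripper], ...]]. A call has exactly 8 rows; each row is the pose to reach, as a shift and turn from the pose measured when the call began, along the tool's axes at that moment; what a row does not reach only later rows make up. A row lasts 1/8 s, in which the tool goes at most 62.5 mm and 10.7 degrees, less where a joint would pass 70% of its speed; a pose out of reach is approached as far as the arm can. A call with a gripper value outside its range is refused whole. The fingers move at their own pace and stop on an object; "grip_force" is the grip in N (left out, the last holds). Time passes only in rows, so rows that repeat a pose let the fingers close, or fill a call up. It gives the time, the measured TCP pose, the force and the opening at its end, in the units of the state.
- readout.get_state(): the state, without advancing time (a new reading comes with each control period).
- vision.snapshot(name): name is "scene" or "top" or "wrist"; returns a dict with "pixels" (384x512x3 uint8, red, green, blue), "z_map" (384x512 float32, m along the optical axis (not along the pixel's ray), 0 where there is no reading), "camera_matrix" (3x3 intrinsics, pixels), "camera_from_world" (4x4, takes a point from world to camera coordinates). Camera axes: x right, y down, z forward; pixel columns grow to the right and rows downward; lengths in m; the calibration is good to about 2 mm. A picture is of the moment at which its call begins.
- manip.sign_off(): hands the job in, once; it reports no verdict.
Trained networks look in a picture, given as the dict that the camera call returned (one of the last four; its "shot" number tells which), for a name from the list of things; names that differ only in an ending like _2 or _b are one class to them, and where a whole thing is asked for, a point or a joint stands for the part that bears it (a point fixed in the world has none). Each returns a list of dicts, best first, with "conf" (0 to 1); they miss things now and then, are a little off and sometimes report something else, mostly with a low value. They report only what shows in the picture. A call takes as long as a camera call. They do not tell look-alikes from the thing itself.
- spotter.search_frame(picture, name): "bbox" ([left, top, right, bottom] in pixels, round what is visible of it).
- spotter.silhouettes(picture, name): "region" (384x512 bool, what is visible of it) and "bbox" ([left, top, right, bottom] in pixels, round what is visible of it).
The state is a dict: "time": time; "joint_positions": joint angles; "joint_vel": joint speeds; "effort": joint torques, N m; "eef_pos": TCP position; "tcp_rot": TCP orientation; "wrist_force": force on the tool from outside, world axes, zero at the start; "wrist_torque": the same for the moment, N m; "grip_width": opening from 0.0 (shut) to 1.0 (fully open).
Only numpy, scipy, OpenCV 4.12 (cv2) and the standard library are available. Lean on these libraries where they do the work, as an engineer would, in place of code of your own. Each camera call takes 0.05 s, during which the arm holds its last target. There are 200 camera calls.

TASK

Set up the shot: first slide the white soup bowl across the counter, without lifting it, until it stands wholly on the thin round cork mat in front of the camera stand. Then squeeze in the button on the side of the stand's head and, keeping it squeezed, pull the mast up past its first stop to the second stop (all the way up). Finish while still holding the head, button in and mast fully up, with the bowl still on the mat and the juicer, mug and pepper mill left where they are.

Things in the scene. Friction and masses are not known exactly. Their poses are not given: they have to be found in the camera images.
- bowl: Loose round white ceramic soup bowl, about 0.3 to 0.6 kg, 50 high; outer radius 50 at the foot and 58 at the rim, wall 5, inner floor 6 above the counter, no handles. Origin: centre of its underside. z up.
- mat: Round cork mat, radius 78, lying flush on the counter (about 1 thick, offers no resistance: things slide over its edge freely). Fixed. Origin: its centre. The bowl stands wholly on it when their centres are within about 28 of each other.
- stand: Telescoping camera stand, bolted to the counter: dark round foot of radius 55, 13 high, upright aluminium outer tube of radius 15 up to 142. Origin: centre of the foot's underside. z up; its +x axis is the side on which the head's button sits; its -y axis points to the mat (about 240 away), the way the camera looks.
- head (a point): Centre of the black head on top of the sliding mast, the part to grip: a block 34 along the stand's x, 56 along its y, 42 high; 170 above the counter with the mast down, and rises with it. Axes parallel to the stand's. Fingers closing along the stand's x with the TCP at this point press the button in as they grip. Nothing stands above the head.
- camera (a point): Centre of the small camera that the mast carries beside the head, 82 from the head's centre to the stand's -y, 18 lower than it. Body 66 along the stand's x, 34 along its y, 46 high, its lens reaching 36 out from this point to -y. Not to be gripped; it rises with the mast.
- button_face (a point): Centre of the outer face of the round push button (radius 11) on the +x side of the head, at the height of the head's centre; it faces along the stand's +x, 22 from the head's centre and so 5 proud of the head's side; pressed flush with the side by a finger.
- button (a joint): Button travel in m: 0 out, 0.005 flush with the head's side, 0.006 at its end. A spring of about 2 N at the start to 7 N at the end pushes it out. Pressed 0.003 or more it frees the mast; otherwise a pin catches in the tube.
- mast (a joint): Height of the mast in m: 0 down (start), 0.055 first stop (a catch that holds only if the button is out; with the button held in, the mast passes it), 0.110 second stop, the hard upper end. With the button in, the mast lifts against about 6 N; let go between stops, the button springs out and the mast stays put or sinks back to the catch below; it cannot turn.
- juicer: Bystander: loose blue citrus juicer, dish of radius 60, 43 high, spout-like handle reaching 100 along its +y. Origin: centre of its underside.
- mug: Bystander: loose white mug, radius 40, 85 high, handle on its +y. Origin: centre of its underside.
- mill: Bystander: loose dark wooden pepper mill, radius 27, 140 high. Origin: centre of its underside.
Things that resemble listed ones, but are neither listed nor needed, are in the scene too. Of the things that look like the stand, the largest one is meant.

How it is judged:
By the outcome, as a careful person would: the job done as asked, in the order asked, and still so for the second after the job is handed in, while the arm keeps its last pose, push and grip.
It also fails if it takes over 48 s, if anything falls off the work surface, if the arm or the gripper's body presses on something with over 40 N, if the wrist force passes 120 N, or if a joint passes its speed limit or range.

## Working session

There is one attempt and no reset: what is moved stays moved. The work goes in short steps, Python scripts to look and compute and a tool call to move; the robot and the scene stay as the last step left them, time stands still between calls to the robot, and variables do not carry over. Pictures are saved under pics/ and viewed, about 8 in all and at most 12, crops included, and the job is handed in when it is done.

Besides the shell and the picture viewer there is one more tool, called after "Request:" as a command line: name --argument value ..., lists and objects as JSON in quotes. move_arm: Moves the arm, as the interface text tells. Its arguments: {"type":"object","properties":{"moves":{"type":"array"},"grip_force":{"type":"number"}},"required":["moves"]}

```bash
mkdir -p pics; ls; cat > h.py <<'E'
import numpy as np, cv2
from cell import readout, vision, manip, spotter
from scipy.spatial.transform import Rotation as R
def pts(s):
    z=s["z_map"];K=s["camera_matrix"];T=np.linalg.inv(s["camera_from_world"])
    v,u=np.mgrid[:384,:512]
    c=np.stack([(u-K[0,2])/K[0,0]*z,(v-K[1,2])/K[1,1]*z,z],-1)
    p=c@T[:3,:3].T+T[:3,3]; p[z==0]=np.nan
    return p
def pose():
    s=readout.get_state(); q=s["tcp_rot"]
    return np.array(s["eef_pos"]),R.from_quat([q[1],q[2],q[3],q[0]]),s
def save(s,n): cv2.imwrite("pics/"+n+".png",s["pixels"][:,:,::-1])
E
python3 - <<'E'
from h import *
ims=[]
for n in("scene","top"):
    s=vision.snapshot(n);P=pts(s);ims.append(s["pixels"]);np.savez("/tmp/"+n,p=P,im=s["pixels"])
    for o in("bowl","mat","stand","head","camera","button_face","juicer","mug","mill"):
        for d in spotter.silhouettes(s,o)[:3]:
            q=P[d["region"]];q=q[~np.isnan(q[:,0])]
            if len(q): print(n,o,round(d["conf"],2),[int(x) for x in d["bbox"]],"lo",np.percentile(q,2,0).round(3),"hi",np.percentile(q,98,0).round(3))
            else: print(n,o,d["conf"],"noz")
p,r,s=pose();print(r.as_matrix().round(3),s)
cv2.imwrite("pics/a.png",cv2.resize(np.vstack(ims),(800,600*2))[:600,:,::-1]);cv2.imwrite("pics/b.png",cv2.resize(ims[1],(800,600))[:,:,::-1])
E
```

```text
pics
scene bowl 0.81 [179, 113, 216, 144] lo [ 0.504 -0.349  0.002] hi [ 0.609 -0.24   0.051]
scene mat 0.65 [197, 185, 247, 227] lo [ 0.575 -0.086 -0.004] hi [0.712 0.054 0.005]
scene stand 0.95 [252, 196, 307, 275] lo [0.533 0.124 0.   ] hi [0.634 0.28  0.192]
scene stand 0.86 [327, 180, 370, 234] lo [0.329 0.175 0.   ] hi [0.407 0.284 0.138]
scene stand 0.73 [240, 285, 286, 345] lo [0.708 0.281 0.004] hi [0.772 0.391 0.138]
scene head 0.98 [253, 193, 304, 242] lo [0.567 0.122 0.135] hi [0.634 0.261 0.192]
scene head 0.86 [330, 179, 368, 206] lo [0.321 0.158 0.001] hi [0.408 0.271 0.139]
scene head 0.79 [243, 285, 281, 326] lo [ 0.704  0.248 -0.001] hi [0.769 0.378 0.139]
scene camera 0.94 [240, 286, 280, 327] lo [0.725 0.276 0.103] hi [0.769 0.378 0.139]
scene camera 0.89 [333, 181, 372, 207] lo [ 0.321  0.175 -0.001] hi [0.408 0.271 0.139]
scene camera 0.65 [251, 195, 306, 244] lo [0.53  0.118 0.   ] hi [0.633 0.261 0.192]
scene button_face 0.5 [281, 230, 289, 234] lo [0.599 0.228 0.16 ] hi [0.607 0.246 0.18 ]
scene juicer 0.72 [129, 151, 168, 189] lo [ 0.716 -0.299 -0.001] hi [ 
[... 1652 characters left out ...]

 [-1.    -0.    -0.   ]] {'time': 1.0, 'joint_positions': array([ 1.27441941e+00,  4.80190457e-01,  1.59632305e+00,  1.01535960e-05,
        1.06512091e+00, -4.66240522e-02]), 'joint_vel': array([-0.00021203,  0.00130388,  0.0003346 , -0.00095993, -0.00011283,
       -0.00025389]), 'effort': array([-3.57831168e-04, -9.50505781e+01, -4.30651724e+01,  5.03051194e-05,
        1.03891256e-03, -3.58209684e-05]), 'eef_pos': array([0.16064106, 0.62980987, 0.24999414]), 'tcp_rot': array([ 0.70159476,  0.08805936,  0.70160599, -0.0880874 ]), 'wrist_force': array([-0.06212621,  0.26605809, -0.25383933]), 'wrist_torque': array([-0.01258897, -0.02253821, -0.03891477]), 'grip_width': 1.0037993213394953}
```

View pics/a.png

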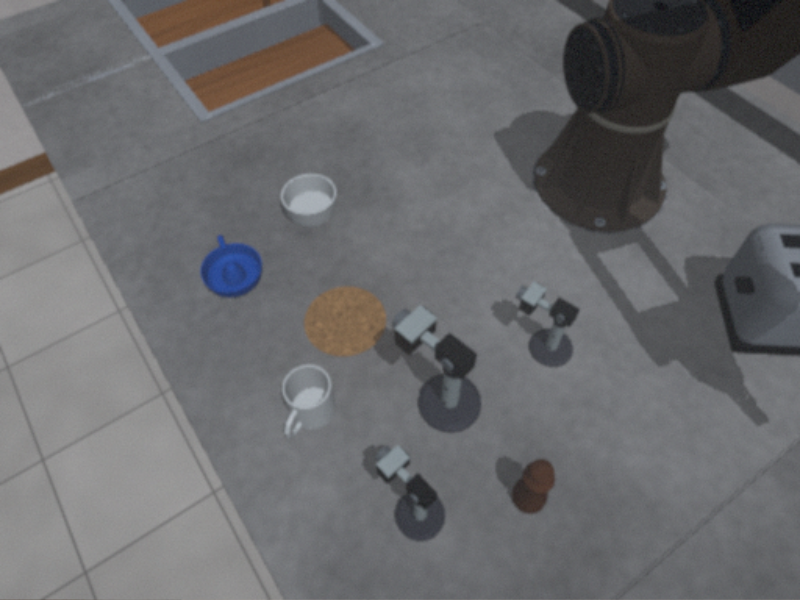

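View pics/b.png

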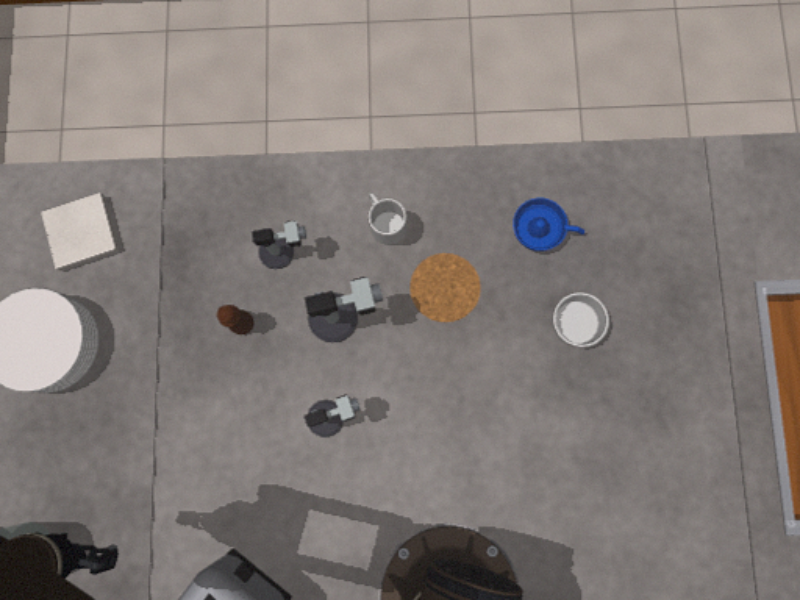

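Scene picture: main stand at about (450,370), cork mat (345,320), bowl (308,200), two smaller decoy stands at (550,320) and (410,490). The top picture agrees (stand (335,310), mat (446,287), bowl (581,320)). Next I fit the exact poses.

```bash
cat >> h.py <<'E'
def go(w,yaw):
    "row (mm,deg) that takes the tool to world w, pointing down, tool y at yaw deg (mod 180)"
    p,r,s=pose();M=r.as_matrix()
    y0=np.degrees(np.arctan2(M[1,1],M[0,1])); yaw=y0+(yaw-y0+90)%180-90
    c,n=np.cos(np.radians(yaw)),np.sin(np.radians(yaw))
    T=np.array([[0,c,n],[0,n,-c],[-1,0,0]])
    print("row",(M.T@(np.array(w)-p)*1000).round(1),np.degrees(R.from_matrix(M.T@T).as_rotvec()).round(1))
E
python3 - <<'E'
from h import *
for n in("scene","top"):
    d=np.load(f"/tmp/{n}.npz");P=d["p"];X,Y,Z=np.moveaxis(P,-1,0)
    def circ(m):
        c,r=cv2.minEnclosingCircle((P[m][:,:2]*1000).astype(np.float32));return np.round(c,1),round(r,1)
    print(n,"bowl rim",circ((X>.48)&(X<.64)&(Y>-.38)&(Y<-.21)&(Z>.042)))
    h=(X>.52)&(X<.68)&(Y>.08)&(Y<.3)&(Z>.185)
    print("head",cv2.minAreaRect((P[h][:,:2]*1000).astype(np.float32)),np.median(P[h],0))
    im=d["im"].astype(int); k=(im[...,0]-im[...,2]>40)&(abs(Z)<.012)&(X>.52)&(X<.78)&(Y>-.15)&(Y<.1)
    print("mat",circ(k),np.median(P[k],0))
go([.60,.15,.29],15)
E
```

```text
scene bowl rim (array([ 555.7, -295.9]), 59.6)
head ((584.71533203125, 232.8118896484375), (35.567874908447266, 55.67348098754883), 12.075372695922852) [0.58579312 0.23418591 0.1902068 ]
mat (array([641.8, -18. ]), 76.9) [ 6.44628948e-01 -1.59817651e-02  4.08338749e-04]
top bowl rim (array([ 557.4, -296.1]), 58.1)
head ((585.7246704101562, 231.26174926757812), (35.555118560791016, 55.518985748291016), 12.55504322052002) [0.58540045 0.23167502 0.19104473]
mat (array([646.1, -18.1]), 78.2) [ 0.64504814 -0.01830378  0.00166145]
row [ -40.  -356.3  544.3] [60.7  0.   0. ]
```

Request:
move_arm --moves '[[[-40,-60,60,10,0,0,1],[-40,-100,120,20,0,0,1],[-40,-140,180,30,0,0,1],[-40,-180,240,40,0,0,1],[-40,-215,300,50,0,0,1],[-40,-250,360,60,0,0,1],[-40,-285,420,60,0,0,1],[-40,-330,480,60,0,0,1]]]'

```text
time: 2.0
eef_pos: [0.4851, 0.2571, 0.2902]
tcp_rot: [0.564, 0.427, 0.563, -0.427]
wrist_force: [1.2, 0.7, 0.7]
grip_width: -0.001
```

```bash
python3 -c "
from h import *
print(pose()[2]['eef_pos']);go([.62,-.1,.25],0);go([.557,-.290,.12],-15)"
```

```text
[0.48509899 0.25705742 0.29016224]
row [ 40.1  33.3 380.2] [15.7 -0.  -0. ]
row [170.  -78.8 546.2] [30.7 -0.  -0. ]
```

Request:
move_arm --moves '[[[0,5,60,8,0,0,1],[0,5,120,16,0,0,1],[0,5,180,24,0,0,1],[20,0,240,30,0,0,1],[50,-15,300,30,0,0,1],[80,-35,360,30,0,0,1],[110,-55,420,30,0,0,1],[140,-65,480,30,0,0,1]]]'

```text
time: 3.0
eef_pos: [0.5503, -0.2, 0.1615]
tcp_rot: [0.434, 0.559, 0.434, -0.558]
wrist_force: [0.7, 1.1, -0.0]
grip_width: -0.001
```

```bash
python3 -c "
from h import *
print(pose()[2]['eef_pos']);go([.557,-.294,.12],-15);go([.557,-.294,.034],-15)"
```

```text
[ 0.55030932 -0.20003441  0.1614623 ]
row [41.4 29.7 89.4] [ 0.7 -0.  -0.1]
row [127.4  29.6  89.5] [ 0.7 -0.  -0.1]
```

Request:
move_arm --moves '[[[20,15,45,0.7,0,0,1],[40,30,89,0.7,0,0,1],[40,30,89,0.7,0,0,1],[70,30,89,0.7,0,0,1],[100,30,89,0.7,0,0,1],[120,30,89,0.7,0,0,1],[127,30,89,0.7,0,0,1],[127,30,89,0.7,0,0,1]]]'

```text
time: 4.0
eef_pos: [0.5577, -0.2935, 0.0346]
tcp_rot: [0.431, 0.561, 0.43, -0.561]
wrist_force: [-0.5, -0.1, -0.3]
grip_width: -0.003
```

```bash
python3 -c "
from h import *
p=pose()[2];print(p['eef_pos'],p['wrist_force'])
go([.567,-.262,.034],-15)
go([.567+.303*.27,-.262+.953*.27,.034],-15)
s=vision.snapshot('scene');cv2.imwrite('pics/c.png',cv2.resize(s['pixels'][80:260,120:360],(800,600),interpolation=2)[:,:,::-1])"
```

```text
[ 0.55765609 -0.29348113  0.03462118] [-0.50234091 -0.07103365 -0.28234844]
row [  0.6   0.9 -32.8] [-0.  -0.  -0.1]
row [   0.8   13.2 -302.5] [-0.  -0.  -0.1]
```

View pics/c.png

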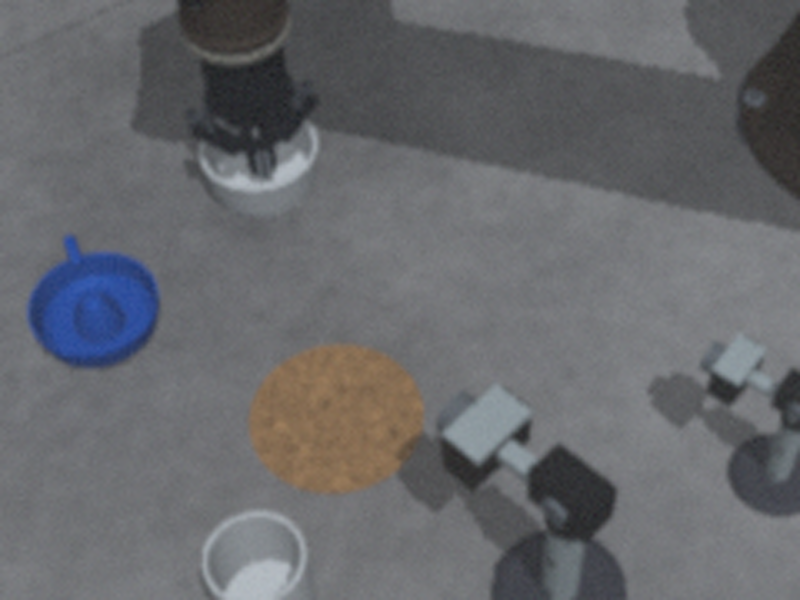

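Closed fingers (260,155) stand inside the bowl. I drag on its leading inner wall toward the mat at (340,415).

Request:
move_arm --moves '[[[0.5,0,-12,0,0,0,1],[0.5,1,-24,0,0,0,1],[0.5,1,-34,0,0,0,1],[0.5,2,-46,0,0,0,1],[0.5,3,-60,0,0,0,1],[0.5,4,-76,0,0,0,1],[0.5,4.5,-92,0,0,0,1],[0.5,5,-108,0,0,0,1]]]'

```text
time: 5.05
eef_pos: [0.5911, -0.1897, 0.0347]
tcp_rot: [0.431, 0.562, 0.43, -0.561]
wrist_force: [-1.3, -4.3, 4.8]
grip_width: -0.003
```

```bash
cat >> h.py <<'E'
def bowl(n):
    s=vision.snapshot(n);P=pts(s)
    for d in spotter.silhouettes(s,"bowl")[:2]:
        q=P[d["region"]];q=q[(q[:,2]>.04)&(q[:,2]<.058)]
        if len(q)>10: c,r=cv2.minEnclosingCircle((q[:,:2]*1000).astype(np.float32));print(n,round(d["conf"],2),np.round(c,1),round(r,1))
    return s
E
python3 -c "
from h import *
p=pose()[2];print(p['eef_pos'],p['wrist_force'])
bowl('scene');bowl('top')
go([.567+.303*.27,-.262+.953*.27,.034],-15)
"
```

```text
[ 0.59109951 -0.18965415  0.03473415] [-1.32112048 -4.27162302  4.78771267]
scene 0.62 [ 585.1 -200.2] 51.2
row [   0.5    8.3 -194.1] [ 0.  -0.  -0.1]
```

Request:
move_arm --moves '[[[0.5,1,-18,0,0,0,1],[0.5,1.5,-36,0,0,0,1],[0.5,2,-54,0,0,0,1],[0.5,3,-72,0,0,0,1],[0.5,4,-90,0,0,0,1],[0.5,5,-108,0,0,0,1],[0.5,6,-124,0,0,0,1],[0.5,6,-138,0,0,0,1]]]'

```text
time: 6.25
eef_pos: [0.6324, -0.0571, 0.0339]
tcp_rot: [0.431, 0.561, 0.431, -0.56]
wrist_force: [-0.1, -2.0, 0.5]
grip_width: 0.002
```

```bash
python3 -c "
from h import *
p=pose()[2];print(p['eef_pos'],p['wrist_force'])
s=bowl('scene');bowl('top')
go([.567+.303*.27,-.262+.953*.27,.034],-15)
cv2.imwrite('pics/d.png',cv2.resize(s['pixels'][80:260,120:360],(800,600),interpolation=2)[:,:,::-1])
"
```

```text
[ 0.63235471 -0.05711034  0.03390764] [-0.09310566 -1.95405664  0.53460495]
scene 0.75 [622.1 -90.4] 58.7
row [ -0.1   2.5 -55.8] [ 0.1 -0.  -0.1]
```

View pics/d.png

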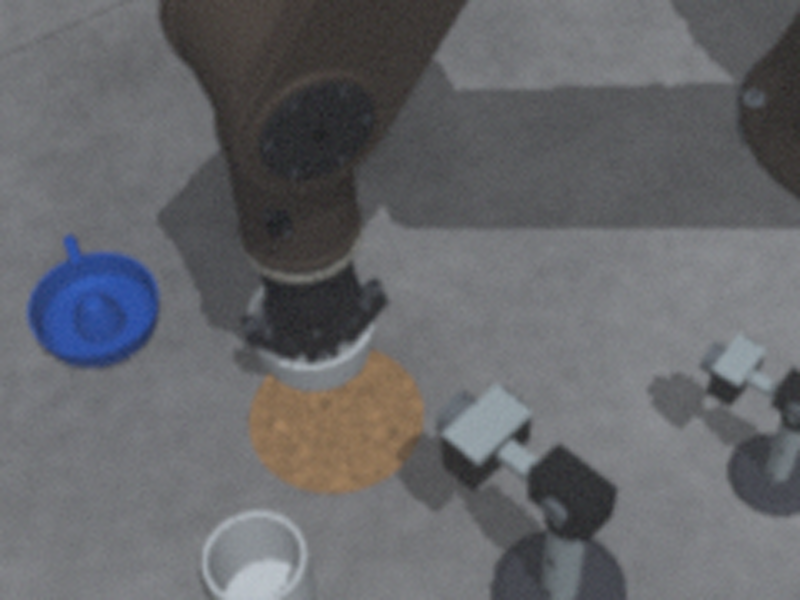

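The bowl (315,340 in the crop) overlaps the near edge of the mat, with about 75 mm still to go.

Request:
move_arm --moves '[[[0,0.5,-12,0,0,0,1],[0,1,-26,0,0,0,1],[0,1.5,-40,0,0,0,1],[0,2,-52,0,0,0,1],[0,3,-62,0,0,0,1],[0,3.5,-69,0,0,0,1],[0,3.5,-73,0,0,0,1],[0,3.5,-73,0,0,0,1]]]'

```text
time: 7.45
eef_pos: [0.6543, 0.0119, 0.034]
tcp_rot: [0.431, 0.561, 0.431, -0.56]
wrist_force: [0.2, 0.9, -0.3]
grip_width: -0.0
```

```bash
python3 -c "
from h import *
p=pose()[2];print(p['eef_pos'],p['wrist_force'])
s=bowl('scene');bowl('top')
go([.650,-.005,.034],-15)
go([.650,-.005,.20],-15)
"
```

```text
[0.65432695 0.01190369 0.03398455] [ 0.21518401  0.88185958 -0.34474466]
scene 0.68 [642.8 -18.8] 56.1
row [-0.   0.1 17. ] [ 0.  -0.  -0.1]
row [-166.     0.3   16.9] [ 0.  -0.  -0.1]
```

Request:
move_arm --moves '[[[0,0,10,0,0,0,1],[0,0,18,0,0,0,1],[-20,0,18,0,0,0,1],[-60,0,18,0,0,0,1],[-110,0,18,0,0,0,1],[-160,0,18,0,0,0,0],[-215,0,18,0,0,0,-1],[-265,0,18,0,0,0,-1]]]'

```text
time: 8.65
eef_pos: [0.6491, -0.006, 0.3028]
tcp_rot: [0.431, 0.562, 0.43, -0.56]
wrist_force: [0.6, -0.0, 0.3]
grip_width: 0.638
```

```bash
python3 -c "
from h import *
p=pose()[2];print(p['eef_pos'],p['grip_width'])
s=bowl('scene');bowl('top')
go([.585,.232,.30],12.3)
"
```

```text
[ 0.64905926 -0.00604787  0.30279156] 0.6377034086851466
scene 0.68 [639.7 -21.3] 58.4
top 0.74 [649.7 -23. ] 55.7
row [   1.1 -123.9 -213.3] [-27.3  -0.   -0.3]
```

Request:
move_arm --moves '[[[0,-20,-40,-9,0,0,-1],[0,-45,-80,-18,0,0,-1],[0,-70,-120,-27.3,0,0,-1],[0,-95,-160,-27.3,0,0,-1],[0,-124,-213,-27.3,0,0,-1],[0,-124,-213,-27.3,0,0,-1],[0,-124,-213,-27.3,0,0,-1],[0,-124,-213,-27.3,0,0,-1]]]'

```text
time: 9.85
eef_pos: [0.5849, 0.2306, 0.3008]
tcp_rot: [0.552, 0.445, 0.549, -0.443]
wrist_force: [-0.4, -1.4, -0.2]
grip_width: 0.996
```

```bash
python3 -c "
from h import *
p=pose()[2];print(p['eef_pos'],p['grip_width'],p['joint_positions'])
s=vision.snapshot('wrist');P=pts(s);Z=P[...,2]
h=(abs(Z-.19)<.008)&(abs(P[...,0]-.585)<.06)&(abs(P[...,1]-.232)<.06);q=(P[h][:,:2]*1000).astype(np.float32)
print(len(q),cv2.minAreaRect(q) if len(q) else 0)
save(s,'e')
go([.585,.232,.17],12.3)
"
```

```text
[0.58487923 0.23057201 0.30076053] 0.9956844353433641 [ 3.28052630e-01  4.03836611e-01  1.59103939e+00 -1.46996965e-03
  1.14324072e+00  1.14577319e-01]
2258 ((585.8474731445312, 232.86892700195312), (36.111045837402344, 55.29854202270508), 11.611474990844727)
row [130.9  -0.2  -1.5] [-0.   0.  -0.2]
```

View pics/e.png

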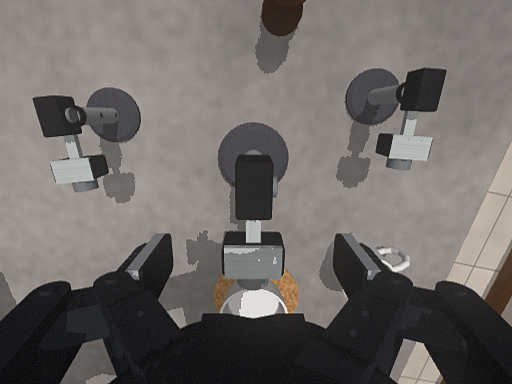

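The wrist picture shows the head (255,187) centred between the fingers, button on the right side (276,187), bowl on the mat behind (255,300). Descend and grip.

Request:
move_arm --moves '[[[30,0.5,-2,0,0,0,-1],[60,0.5,-2,0,0,0,-1],[90,0.5,-2,0,0,0,-1],[110,0.5,-2,0,0,0,-1],[122,0.5,-2,0,0,0,-1],[131,0.5,-2,0,0,0,-1],[131,0.5,-2,0,0,0,-1],[131,0.5,-2,0,0,0,-1]]]'

```text
time: 10.9
eef_pos: [0.5859, 0.2326, 0.1705]
tcp_rot: [0.552, 0.445, 0.549, -0.443]
wrist_force: [-0.9, -0.4, 1.3]
grip_width: 0.999
```

Request:
move_arm --moves '[[[0,0,0,0,0,0,0],[0,0,0,0,0,0,0.2],[0,0,0,0,0,0,1],[0,0,0,0,0,0,1],[0,0,0,0,0,0,1],[0,0,0,0,0,0,1],[0,0,0,0,0,0,1],[0,0,0,0,0,0,1]]]' --grip_force 60

```text
time: 11.9
eef_pos: [0.5858, 0.2327, 0.1712]
tcp_rot: [0.552, 0.445, 0.549, -0.443]
wrist_force: [-2.8, -0.4, 10.7]
grip_width: 0.388
```

```bash
python3 -c "
from h import *
p=pose()[2];print(p['eef_pos'],p['grip_width']*85,p['wrist_force'],p['wrist_torque'])
go([.5855,.2325,.28],12.3)
"
```

```text
[0.58583794 0.23269182 0.17119556] 33.0182607641157 [-2.7616139  -0.39208576 10.74086921] [-0.27605246  1.03027232 -0.36522512]
row [-108.8    0.2    0.2] [-0.1  0.  -0.3]
```

Opening is 33 mm, so the button is flush. Pull up.

Request:
move_arm --moves '[[[-5,0,0,0,0,0,1],[-15,0,0,0,0,0,1],[-27,0,0,0,0,0,1],[-39,0,0,0,0,0,1],[-51,0,0,0,0,0,1],[-63,0,0,0,0,0,1],[-74,0,0,0,0,0,1],[-82,0,0,0,0,0,1]]]'

```text
time: 12.9
eef_pos: [0.5858, 0.2327, 0.2542]
tcp_rot: [0.552, 0.445, 0.549, -0.442]
wrist_force: [6.9, 1.4, -6.4]
grip_width: 0.392
```

```bash
cat >> h.py <<'E'
def chk():
    p=pose()[2];print(p['eef_pos'],p['grip_width']*85,p['wrist_force'])
    for n in('scene','top'):
        s=bowl(n);P=pts(s);X,Y,Z=np.moveaxis(P,-1,0)
        # camera block (82 mm to stand -y) top
        c=np.array([.5855,.2325])+.082*np.array([np.sin(np.radians(12.3)),-np.cos(np.radians(12.3))])
        m=(np.hypot(X-c[0],Y-c[1])<.022)&(Z>.1)
        print(n,"camera top z",np.percentile(Z[m],[10,50,90]).round(4) if m.any() else None,"(down .175, full .285)")
    return s
E
python3 -c "
from h import *
chk();go([.5855,.2325,.282],12.3)
"
```

```text
[0.58579527 0.23268759 0.25417243] 33.314115047623005 [ 6.89485679  1.35229724 -6.40373232]
scene 0.62 [640.4 -22.1] 58.7
scene camera top z [0.2444 0.2579 0.676 ] (down .175, full .285)
top 0.78 [642.8 -22.5] 58.4
top camera top z [0.2559 0.2619 0.6752] (down .175, full .285)
row [-28.3  -0.2   0.1] [-0.1  0.  -0.3]
```

Request:
move_arm --moves '[[[-6,0,0,0,0,0,1],[-12,0,0,0,0,0,1],[-18,0,0,0,0,0,1],[-23,0,0,0,0,0,1],[-26,0,0,0,0,0,1],[-27,0,0,0,0,0,1],[-28,0,0,0,0,0,1],[-28.5,0,0,0,0,0,1]]]'

```text
time: 14.1
eef_pos: [0.5858, 0.2327, 0.2814]
tcp_rot: [0.552, 0.445, 0.549, -0.442]
wrist_force: [10.8, 2.8, -18.2]
grip_width: 0.394
```

```bash
python3 -c "
from h import *
chk()
"
```

```text
[0.58577786 0.23268987 0.28135309] 33.47620475154868 [ 10.81142676   2.75235342 -18.21782511]
scene 0.83 [640.6 -22.2] 58.6
scene camera top z [0.2707 0.2851 0.7004] (down .175, full .285)
top 0.92 [642.8 -20.9] 57.6
top camera top z [0.2832 0.2887 0.7007] (down .175, full .285)
```

Request:
move_arm --moves '[[[-0.5,0,0,0,0,0,1],[-1,0,0,0,0,0,1],[-1.3,0,0,0,0,0,1],[-1.3,0,0,0,0,0,1],[-1.3,0,0,0,0,0,1],[-1.3,0,0,0,0,0,1],[-1.3,0,0,0,0,0,1],[-1.3,0,0,0,0,0,1]]]'

```text
time: 15.3
eef_pos: [0.5857, 0.2327, 0.2813]
tcp_rot: [0.552, 0.445, 0.549, -0.443]
wrist_force: [9.4, 3.0, -16.2]
grip_width: 0.391
```

```bash
python3 -c "
from h import *
s=chk();P=pts(s)
for o in('juicer','mug','mill'):
    for d in spotter.silhouettes(s,o)[:1]:
        q=P[d['region']];q=q[~np.isnan(q[:,0])];print(o,np.percentile(q,2,0).round(3),np.percentile(q,98,0).round(3))
s=vision.snapshot('scene');cv2.imwrite('pics/f.png',cv2.resize(s['pixels'],(800,600))[:,:,::-1])
"
```

```text
[0.58574491 0.23265664 0.28129486] 33.233089069656614 [  9.35366588   2.95170423 -16.15276541]
scene 0.57 [639.8 -21.5] 58.3
scene camera top z [0.2722 0.2852 0.7005] (down .175, full .285)
top 0.56 [642.4 -20.8] 57.1
top camera top z [0.2837 0.2894 0.6998] (down .175, full .285)
juicer [ 0.721 -0.285 -0.001] [ 0.828 -0.177  0.041]
mug [ 0.746  0.067 -0.001] [0.831 0.138 0.088]
mill [0.57  0.117 0.264] [0.633 0.172 0.289]
```

View pics/f.png

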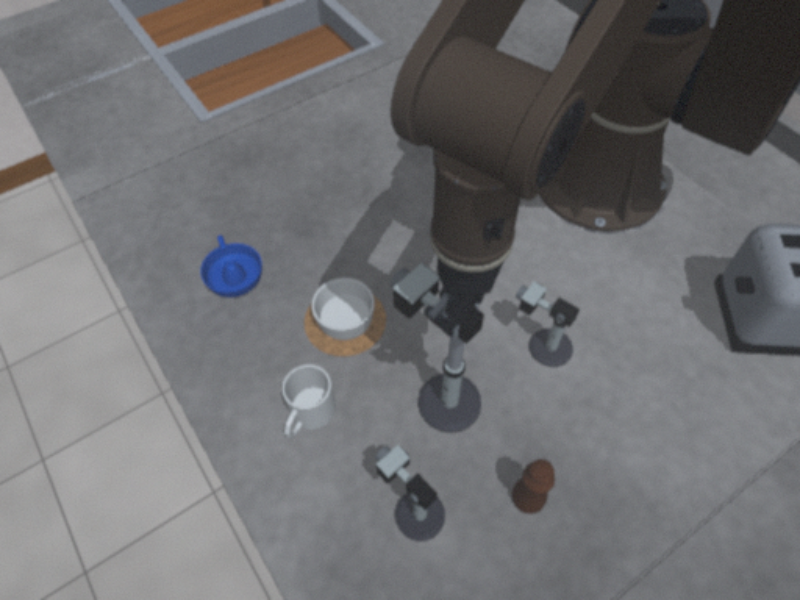

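The picture shows the bowl (343,308) on the mat, the mast fully extended under the gripped head, and the mug, juicer and mill where they were. The height did not rise under the extra upward command and the force is about 16 N against 6 N while sliding, so this is the hard stop.

```bash
python3 -c "
from h import *
manip.sign_off()"
```

```text
the job is handed in; nothing more can be done
```

The shot is set up and handed in at about 15.5 s. The bowl stands on the mat, and the arm holds the head with the button in and the mast fully up.

- **Bowl:** I slid it without lifting, using the closed fingers against its inner wall. At the last look its centre measured about 4–6 mm from the mat's centre; the limit is about 28 mm.
- **Button and mast:** I gripped the head at 60 N. The opening is about 33 mm, which means the button is flush or pressed slightly further. The head rose 110 mm, and the camera's top went from the nominal 175 mm to 285–289 mm. A further upward command raised it no more. The upward pull is 16–18 N, against about 6 N at the mid-lift reading, so it is at the hard upper stop.
- **Bystanders:** The juicer and mug measured where they started. The network's last "mill" report was false (it picked the camera block). I checked the mill only by eye in the final picture, where it stands in its original place.

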